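# Open the tight sugar-cube jar in the jar holder

## Robot

A 6-joint arm with a two-finger parallel gripper is mounted at the origin on a cart in front of the work surface, level with it; the furniture and walls round the work are solid. World frame = base frame: x ahead of the robot, y to its left, z up, the work surface at z = 0. Lengths are in mm, angles in degrees, forces in N, time in s.
With the tool pointing down it reaches from about 350 to 850 mm from the base axis. Payload 8.1 kg.
Tool frame: the origin (TCP) lies midway between the tips of the shut fingers; the grasp point (between the pads) lies 19 mm behind it; z points along the fingers, y is the line along which they close (so a half turn about z gives the same grasp; the last joint's range is limited). The gripper opens to 85 mm and grips with 20 to 120 N. Pads are 22 mm wide; open, the fingers measure 114 mm over their backs; the gripper's body (76 mm by 85 mm) begins 54 mm behind the grasp point. The pads swing forward as they close: fully open they stand 13 mm farther back than shut.
Start: joints at [-69.351, 7.471, 85.268, -0, 87.261, -4.893], TCP at [258.728, -541.355, 231.292] pointing down, gripper open.
Joint ranges: [-169.43, 169.43], [-51.17, 129.36], [1.28, 143.12], [-76.62, 256.62], [0, 156.53], [-152.29, 152.29]. Speed limits (degrees/s): [136.94, 136.94, 159.86, 180, 180, 180].

## Interface

Orientations are given as [roll, pitch, yaw] about the fixed x, y, z axes, in that order (R = Rz(yaw) Ry(pitch) Rx(roll)).
In Python, from bench import r gives the robot as it stands.
- The arm moves only by the tool step_arm, never from a script. Its arguments are lists of equal length, an entry for each row: "delta_pos": the shift along the world's x, y, z in units of 200 mm (1.0 is 200 mm), a list of three; "spin": the turn about the world's z in units of 180 degrees (1.0 is 180 degrees). In form: {"delta_pos": [[dx, dy, dz], ...], "spin": [spin, ...]}. A call has 1 to 8 rows; each row shifts and turns the commanded pose from where the row before left it; what a row does not reach is not made up. A row lasts 1/8 s, in which the tool goes at most 62.5 mm and 10.7 degrees, less where a joint would pass 70% of its speed; a pose out of reach is approached as far as the arm can. A call with a number of a shift or a turn outside -1 to 1 is refused whole. A call with a gripper value outside its range is refused whole. "gripper" is the opening, from -1 (shut) to 1 (fully open), set as the call begins (left out, the last holds). The fingers move at their own pace and stop on an object; "squeeze" is the grip in N (left out, the last holds). Time passes only in rows, so rows that do not move let the fingers close. It gives the time, the measured TCP pose, the force, the opening and the grip force at its end, in the units of the state.
- r.sense(): the state, without advancing time (a new reading comes with each control period).
- r.snapshot(name): name is "scene" or "top" or "wrist"; returns a dict with "pixels" (400x640x3 uint8, blue, green, red), "fx", "fy", "cx", "cy" (pixels), "camera_from_world" (4x4, takes a point from world to camera coordinates). Camera axes: x right, y up, looking along -z (the intrinsics and any distortion apply to the point x, -y, -z); pixel columns grow to the right and rows downward; lengths in mm; the calibration is good to about 2 mm. A picture is of the moment at which its call begins. There is no depth.
- r.hand_in(): hands the job in; it is judged then, once.
The state is a dict: "time": time; "joint_pos": joint angles; "qd": joint speeds; "joint_efforts": joint torques, N m; "tool_pos": TCP position; "tcp_rot": TCP orientation; "ft_force": force on the tool from outside, world axes, zero at the start; "wrist_torque": the same for the moment, N m; "finger_gap": finger opening in mm; "grip_force": force on a finger pad.
Only numpy, scipy, OpenCV 4.12 (cv2) and the standard library are available. Lean on these libraries where they do the work, as an engineer would, in place of code of your own. Each camera call takes 0.05 s, during which the arm holds its last target. There are 200 camera calls.

## Task

Stand the square glass jar of sugar cubes fully down in the square well of the grey jar holder, which braces it, with its tight lid still on. Then unscrew the gold twist-off lid anticlockwise, about a quarter turn, stop turning once its lugs are free of the threads, and lift it straight up. Finish while still holding the lid level in the gripper, two or three centimetres clear above the open mouth, with the jar still seated in the holder and the mug, teaspoon and coffee pod beside it left alone.

Things in the scene. Friction and masses are not known exactly. Their poses are not given: they have to be found in the camera images.
- jar_center (a point): centre of the loose square glass jar, 37.5 mm above its underside. Body 60 x 60 mm with 8 mm rounded corners up to 52 mm, sloping shoulder to 60 mm, then a round neck 41 mm across with its rim at 75 mm (79 mm with the lid on). z is up along the axis, x and y square to the faces; paper label on its -x face
- jar: the same jar; origin at the centre of its underside, same axes. 0.24 to 0.48 kg. Loose on the worktop it is too light to resist the tight lid and would turn along with it
- lid_center (a point): centre of the gold metal lid, half-way up: 58 mm across, 17 mm high, on the jar's axis, its lower edge 62 mm and top 79 mm above the jar's underside. Grip it across the skirt at any yaw, also to lift the whole closed jar; fingertips 54 mm or more above the jar's underside swing clear of its square corners. z up, x starts parallel to the jar's x
- lid: the same lid; origin on its axis at its lower edge. Three lugs inside sit under three inclined threads, pressed there by a springy liner: it takes a few tenths of a N m to start. Anticlockwise from above it may rise 3 mm and is free of the threads from 60 degrees of turn on the jar; at 97 the lugs meet the stops of the next threads. Then it must rise 15 mm to clear the rim
- lid_lug (a point): one of the three lugs inside the lid's lower edge, 24.5 mm from its axis; at the start it lies in the jar's +x direction
- holder_seat (a point): centre of the floor of the holder's well, 6 mm above the worktop. The well is 64 x 64 mm, square to the holder's x and y, 30 mm deep, with a 5 mm chamfer round its mouth: the jar fits any of four ways round, 2 mm to spare on each side, and can turn about 5 degrees either way in it. z is up
- holder: the jar holder: a grey moulded block 92 x 92 mm, 36 mm high, fixed to the worktop by four black suction feet that reach 67 mm from its centre in x and y; origin at the centre of its underside
- mug: bystander: white mug with a dark band, 92 mm in diameter (127 mm with its handle), 95 mm high; origin at its underside
- spoon: bystander: steel teaspoon lying flat, 130 x 26 x 11 mm; origin at its underside
- pod_loose: bystander: gold-brown coffee pod, 36 mm in diameter, 28 mm high; origin at its underside
There are look-alikes about, which are no part of the job. What is shaped like the lid but black is not meant.

How it is judged:
By the outcome, as a careful person would: the job done as asked, in the order asked, and still so for the second after the job is handed in, while the arm keeps its last pose, push and grip.
It also fails if it takes over 43 s, if anything falls off the work surface, if the arm or the gripper's body presses on something with over 40 N, if the wrist force passes 120 N, or if a joint passes its speed limit or range.

## Working session

There is one attempt and no reset: what is moved stays moved. The work goes in short steps, Python scripts to look and compute and a tool call to move; the robot and the scene stay as the last step left them, time stands still between calls to the robot, and variables do not carry over. Pictures are saved under pics/ and viewed, at most 11 in all, crops included, and the job is handed in when it is done.

Besides the shell and the picture viewer there is one more tool, called as name(argument=value, ...), one argument or row to a line, values as JSON. step_arm: Moves the arm, as the interface text tells. Shifts and turns lie within -1 to 1; 1 stands for 200 mm of shift or 180 degrees of turn. Its arguments: {"type":"object","properties":{"delta_pos":{"type":"array","items":{"type":"array","items":{"type":"number","minimum":-1,"maximum":1}}},"spin":{"type":"array","items":{"type":"number","minimum":-1,"maximum":1}},"gripper":{"type":"number"},"squeeze":{"type":"number"}},"required":["delta_pos","spin"]}

```bash
ls; mkdir -p pics; cat > h.py <<'E'
import numpy as np, cv2
from bench import r
def snap(n,f=None):
    s=r.snapshot(n)
    s['pixels']=np.array(s['pixels'],dtype=np.uint8)
    if f: cv2.imwrite('pics/'+f,s['pixels'])
    return s
def ray(s,u,v):
    M=np.array(s['camera_from_world']);R=M[:3,:3];t=M[:3,3]
    d=R.T@np.array([(u-s['cx'])/s['fx'],-(v-s['cy'])/s['fy'],-1.]);return -R.T@t,d
def onz(s,u,v,z):
    o,d=ray(s,u,v);return (o+d*(z-o[2])/d[2]).round(1)
def proj(s,p):
    M=np.array(s['camera_from_world']);c=M[:3,:3]@np.array(p)+M[:3,3]
    return np.array([s['cx']+s['fx']*c[0]/-c[2],s['cy']-s['fy']*c[1]/-c[2]])
E
python3 - <<'E'
from h import *
a=snap('top','top.png');b=snap('scene','scene.png')
print({k:v for k,v in a.items() if k!='pixels'}); print({k:v for k,v in b.items() if k!='pixels'}); print(r.sense())
E
```

```text
pics
{'fx': 399.6836799509783, 'fy': 399.6836799509783, 'cx': 319.8312519849456, 'cy': 200.3624901852192, 'camera_from_world': array([[-5.38003914e-03, -9.99766769e-01,  2.09156291e-02,
         4.73833881e+01],
       [ 9.95021827e-01, -3.27074851e-03,  9.96035401e-02,
        -5.64162474e+02],
       [-9.95118997e-02,  2.13473784e-02,  9.94807354e-01,
        -8.66213614e+02],
       [ 0.00000000e+00,  0.00000000e+00,  0.00000000e+00,
         1.00000000e+00]])}
{'fx': 388.916260549348, 'fy': 388.916260549348, 'cx': 314.8205481301956, 'cy': 199.0789637597306, 'camera_from_world': array([[-8.34573851e-01, -5.50634712e-01,  1.69676491e-02,
         4.78067593e+02],
       [ 2.52422975e-01, -3.54847371e-01,  9.00203302e-01,
        -1.99324355e+02],
       [-4.89662260e-01,  7.55569161e-01,  4.35139189e-01,
        -6.40261489e+02],
       [ 0.00000000e+00,  0.00000000e+00,  0.00000000e+00,
         1.00000000e+00]])}
{'time': 0.1, 'joint_pos': array([-6.93515530e+01,  7.51364097e+00,  8.53252361e+01, -1.34948505e-03,
        8.72614560e+01, -4.89342686e+00]), 'qd': array([-0.03718459, -0.13634581, -0.07834925,  0.0761986 ,  0.03166565,
       -0.03762127]), 'joint_efforts': array([ 1.35892555e-03, -5.70953894e+01, -5.01939046e+01, -1.67292937e-04,
        8.25033960e-03, -8.87778606e-05]), 'tool_pos': array([ 258.52907421, -540.87444525,  230.29846736]), 'tcp_rot': array([-1.79899918e+02, -7.21575025e-03,  2.55419333e+01]), 'ft_force': array([ 0.26569079, -0.1941688 , -0.36226256]), 'wrist_torque': array([ 0.02554366, -0.02071371, -0.03571352]), 'grip_force': 0.0, 'finger_gap': 85.61746510543253}
```

View pics/top.png

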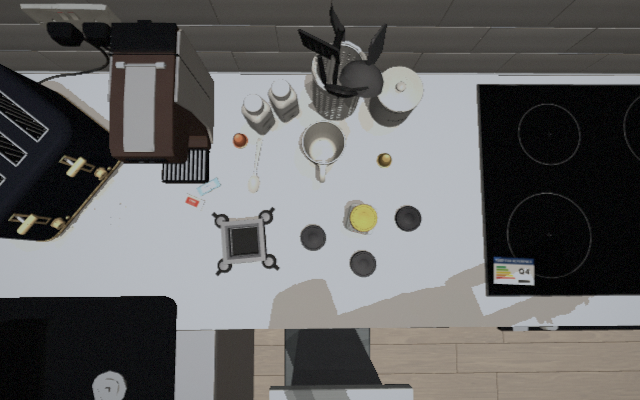

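View pics/scene.png

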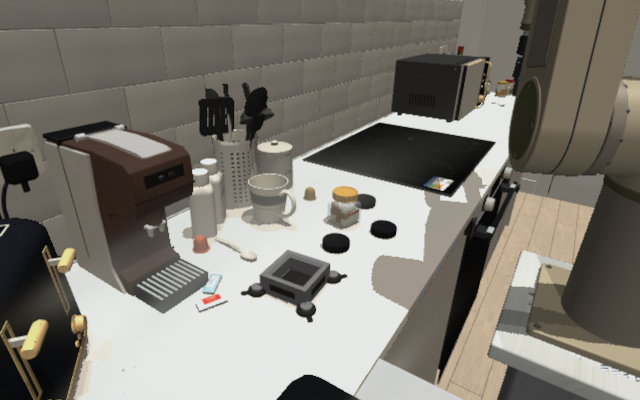

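The top view shows the gold-lidded jar at about (363,218), the holder at (244,241), and black look-alike lids at (313,237), (408,218) and (363,264). The mug is at (322,145). The scene view agrees, with the jar at (345,205) and the holder at (295,278).

```bash
python3 - <<'E'
from h import *
a=snap('top');b=snap('scene')
def mask(s,roi):
    x0,x1,y0,y1=roi
    h=cv2.cvtColor(s['pixels'],cv2.COLOR_BGR2HSV);m=cv2.inRange(h,(12,90,60),(36,255,255));k=np.zeros_like(m);k[y0:y1,x0:x1]=m[y0:y1,x0:x1];return k
ma=mask(a,(340,390,195,240));c=max(cv2.findContours(ma,0,2)[0],key=cv2.contourArea)
(u,v),rad=cv2.minEnclosingCircle(c);print('lid top',u,v,rad,cv2.boundingRect(c),onz(a,u,v,79),onz(a,u,v,72))
mb=mask(b,(325,365,180,220));c=max(cv2.findContours(mb,0,2)[0],key=cv2.contourArea);print('scene',cv2.boundingRect(c))
p=onz(a,u,v,77);
for z in (62,79): print(proj(b,[p[0],p[1],z]))
# holder: dark well square and outer
g=cv2.cvtColor(a['pixels'],6)
crop=a['pixels'][190:290,200:420];cv2.imwrite('pics/c.png',cv2.resize(crop,None,fx=3.6,fy=3.6,interpolation=cv2.INTER_CUBIC))
E
```

```text
lid top 362.69696044921875 217.65151977539062 13.75118350982666 (350, 205, 27, 27) [522.4 -43.9  79. ] [522.8 -44.8  72. ]
scene (333, 186, 25, 16)
[343.86138752 197.32792112]
[344.22670716 190.66440317]
```

View pics/c.png

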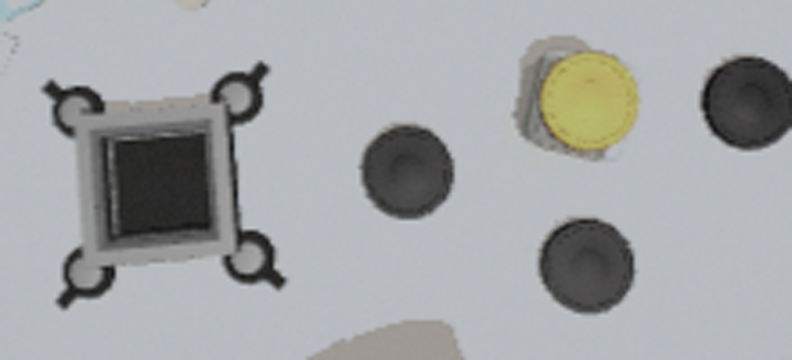

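The crop shows the holder's rim corners at crop (78,115), (223,103), (240,247) and (93,263), so it is turned slightly. The jar's yaw is partly hidden under the lid, so I'll move over it and use the wrist camera.

step_arm(
  delta_pos=[
    [0.1,0.25,0],
    [0.1,0.25,0],
    [0.12,0.25,0],
    [0.12,0.25,0],
    [0.12,0.25,0],
    [0.12,0.25,0],
    [0.12,0.25,0],
    [0.12,0.25,0],
  ],
  spin=[0,0,0,0,0,0,0,0],
  gripper=1,
)

```text
time: 1.2
tool_pos: [443.2, -139.6, 231.4]
tcp_rot: [180.0, -0.0, 25.5]
ft_force: [1.0, -0.8, 0.4]
finger_gap: 85.0
grip_force: 0.0
```

step_arm(
  delta_pos=[
    [0.2,0.22,0],
    [0.1,0.15,0],
    [0,0,0],
  ],
  spin=[0,0,0],
)

```text
time: 1.58
tool_pos: [503.4, -65.2, 230.9]
tcp_rot: [-180.0, 0.0, 25.8]
ft_force: [-0.8, -0.6, -0.8]
finger_gap: 85.3
grip_force: 0.0
```

```bash
python3 - <<'E'
from h import *
w=snap('wrist','w1.png');s=r.sense();print(s['tool_pos'],s['tcp_rot'],s['joint_pos'],s['time'])
print(proj(w,[522.5,-44,79]), w['fx'],w['cx'],w['cy'],np.array(w['camera_from_world']).round(3))
E
```

```text
[502.7485493  -66.52235299 230.90490081] [-1.79978567e+02  4.98303749e-02  2.56840691e+01] [-1.33212730e+01 -6.97404007e+00  9.97953516e+01 -1.47248128e-02
  8.72309008e+01  5.09953854e+01] 1.625
[305.16752714 156.62596973] 343.4067007084709 318.9639320632029 202.05415661269055 [[ 4.35000e-01 -9.01000e-01 -0.00000e+00 -2.78690e+02]
 [ 8.61000e-01  4.16000e-01 -2.92000e-01 -3.69515e+02]
 [ 2.63000e-01  1.27000e-01  9.56000e-01 -5.03284e+02]
 [ 0.00000e+00  0.00000e+00  0.00000e+00  1.00000e+00]]
```

View pics/w1.png

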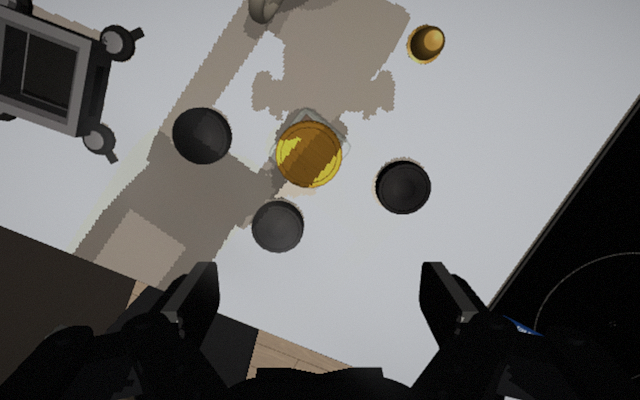

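The wrist view shows the lid at (309,154), with jar corners peeking out near (306,108), (350,147) and (270,158). I'll zoom in on that area.

```bash
python3 - <<'E'
from h import *
im=cv2.imread('pics/w1.png')[95:205,245:375];im=cv2.resize(im,None,fx=5,fy=5,interpolation=cv2.INTER_CUBIC)
f=im.astype(float);f=255*(f/255)**.6;cv2.imwrite('pics/c2.png',cv2.createCLAHE(3).apply(cv2.cvtColor(f.astype(np.uint8),6)))
E
```

```text
(no output)
```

View pics/c2.png

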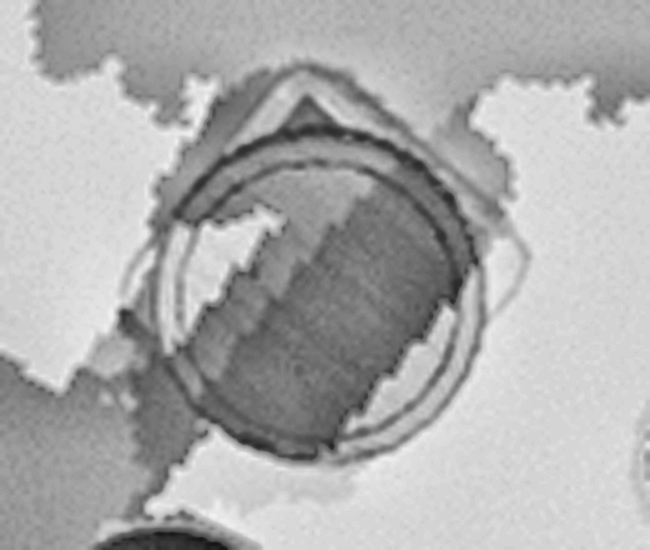

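The crop shows the jar body's top corner near crop (305,70). One edge runs right through (360,95) to (500,215), and the other runs left through (285,80) to about (228,148).

```bash
python3 - <<'E'
from h import *
w=snap('wrist');a=snap('top')
P=lambda x,y,z:onz(w,245+x/5-.4,95+y/5-.4,z)
for z in (0,52):
  for l in [((360,95),(500,215)),((285,80),(228,148)),((280,78),(140,250))]:
    p,q=P(*l[0],z),P(*l[1],z);d=q-p;print(z,p,q,np.degrees(np.arctan2(d[1],d[0]))%90)
# holder
C=[onz(a,200+(x+.5)/3.6-.5,190+(y+.5)/3.6-.5,36) for x,y in [(78,115),(223,103),(240,247),(93,263)]]
print(C,np.mean(C,0));
for i in range(4):
  d=C[(i+1)%4]-C[i];print(np.linalg.norm(d),np.degrees(np.arctan2(d[1],d[0]))%90)
# lid from wrist
h=cv2.cvtColor(w['pixels'],40);m=cv2.inRange(h,(10,90,40),(38,255,255))
c=max([c for c in cv2.findContours(m,0,2)[0] if 250<c[:,0,0].mean()<370],key=cv2.contourArea);print(cv2.boundingRect(c),cv2.contourArea(c));(u,v),rr=cv2.minEnclosingCircle(c);print(u,v,rr)
for z in(72,75):print(onz(w,u,v,z))
E
```

```text
0 [555.1 -39.8   0. ] [545.6 -77.8   0. ] 75.96375653207352
0 [551.  -24.3   0. ] [533.1 -19.3   0. ] 74.39337785706886
0 [550.9 -23.2   0. ] [505.1 -11.    0. ] 75.08415655877519
52 [557.3 -39.1  52. ] [549.2 -71.8  52. ] 76.08750532348013
52 [553.8 -25.8  52. ] [538.4 -21.4  52. ] 74.05460409907712
52 [553.8 -24.8  52. ] [514.3 -14.3  52. ] 75.11373315098245
[array([517.5, 261.4,  36. ]), array([524.4, 173.4,  36. ]), array([437.2, 162.4,  36. ]), array([428.2, 250.7,  36. ])] [476.825 211.975  36.   ]
88.27009686184782 4.483337168648518
87.89106894332323 7.1897024964262926
88.75747855814741 5.819788997638753
89.93875694048701 6.832653165537896
(274, 118, 67, 68) 3430.5
307.0796203613281 151.92498779296875 34.05055236816406
[525.1 -45.4  72. ]
[525.6 -45.3  75. ]
```

step_arm(
  delta_pos=[
    [0.05,0.05,-0.25],
    [0.055,0.06,-0.25],
    [0,0,-0.155],
    [0,0,0],
  ],
  spin=[0,0,0,0],
  squeeze=70,
)

```text
time: 2.22
tool_pos: [520.8, -46.0, 97.4]
tcp_rot: [-179.8, 0.3, 25.5]
ft_force: [-0.6, -0.3, 0.1]
finger_gap: 85.6
grip_force: 0.0
```

```bash
python3 - <<'E'
from h import *
w=snap('wrist','w2.png');a=snap('top');s=r.sense();print(s['tool_pos'],s['tcp_rot'])
for z in (62,79): print(proj(w,[523.5,-45,z]))
E
```

```text
[523.91579211 -46.38984313 101.4499502 ] [ 1.79966408e+02 -3.30832063e-02  2.54634262e+01]
[317.48753728 232.95096482]
[317.25031892 245.70360137]
```

View pics/w2.png

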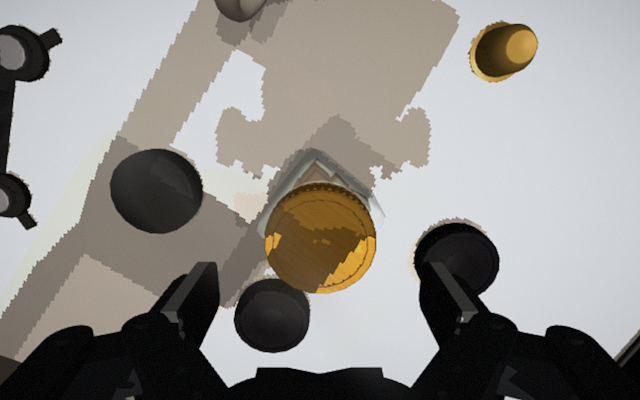

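The lid spans columns 266–376 and rows 182–293, well between the open fingers. I'll refine its centre from those limits.

```bash
python3 - <<'E'
from h import *
from scipy.optimize import least_squares
w=snap('wrist');s=r.sense();print(s['tool_pos'])
m=cv2.inRange(cv2.cvtColor(w['pixels'],40),(10,90,40),(38,255,255));m[:,:240]=0;m[:,400:]=0;m[:150]=0
c=max(cv2.findContours(m,0,2)[0],key=cv2.contourArea);x,y,ww,hh=cv2.boundingRect(c);print(x,y,ww,hh)
t=np.linspace(0,6.283,200)
def f(p):
    q=np.array([proj(w,[p[0]+29*np.cos(k),p[1]+29*np.sin(k),z]) for z in(62,79) for k in t]);return [q[:,0].min()-x,q[:,0].max()-x-ww+1,q[:,1].min()-y,q[:,1].max()-y-hh+1]
o=least_squares(f,[523,-45]);print(o.x,o.fun)
E
```

```text
[524.73227376 -46.39108949 102.36397952]
262 186 109 108
[524.55209987 -45.68529823] [-1.52234535  1.52441388 -1.55447731  1.89717763]
```

step_arm(
  delta_pos=[
    [0,0,-0.126],
    [0,0,-0.1],
    [0,0,0],
    [0,0,0],
  ],
  spin=[0,0,0,0],
)

```text
time: 2.88
tool_pos: [525.1, -45.8, 57.2]
tcp_rot: [179.9, -0.1, 25.5]
ft_force: [1.0, 0.3, -0.2]
finger_gap: 85.8
grip_force: 0.0
```

step_arm(
  delta_pos=[
    [0,0,0],
    [0,0,0],
    [0,0,0],
    [0,0,0],
    [0,0,0],
    [0,0,0],
  ],
  spin=[0,0,0,0,0,0],
  gripper=-1,
)

```text
time: 3.62
tool_pos: [524.8, -45.3, 56.8]
tcp_rot: [179.9, -0.1, 25.6]
ft_force: [-3.1, 1.0, 8.9]
finger_gap: 56.5
grip_force: 72.5
```

step_arm(
  delta_pos=[
    [0,0,0.1],
    [0,0,0.15],
    [0,0,0.15],
    [0,0,0],
    [0,0,0],
  ],
  spin=[0,0,0,0,0],
)

```text
time: 4.25
tool_pos: [523.0, -45.2, 133.7]
tcp_rot: [-179.9, 0.1, 25.5]
ft_force: [-0.4, -0.3, -3.8]
finger_gap: 56.2
grip_force: 75.1
```

step_arm(
  delta_pos=[
    [-0.02,0.12,0],
    [-0.04,0.2,0],
    [-0.04,0.22,0],
    [-0.04,0.22,0],
    [-0.04,0.22,0],
    [-0.03,0.18,0],
    [-0.03,0.13,0],
    [0,0,0],
  ],
  spin=[0,0.02,0.03,0.03,0.026,0.01,0,0],
)

```text
time: 5.25
tool_pos: [473.9, 213.9, 132.8]
tcp_rot: [-179.9, 0.2, 46.6]
ft_force: [-0.3, -0.5, -3.0]
finger_gap: 56.4
grip_force: 75.3
```

step_arm(
  delta_pos=[
    [0,0,0],
    [0,0,0],
    [0,0,0],
  ],
  spin=[0,0,0],
)

```text
time: 5.62
tool_pos: [475.9, 211.9, 134.9]
tcp_rot: [-180.0, 0.0, 46.4]
ft_force: [0.4, 0.5, -2.8]
finger_gap: 56.3
grip_force: 75.3
```

```bash
python3 - <<'E'
from h import *
a=snap('top');b=snap('scene');w=snap('wrist');s=r.sense();print(s['tool_pos'],s['tcp_rot'],s['ft_force'],s['wrist_torque'],s['finger_gap'],s['grip_force'])
z=lambda i,x,y,w_,h_,f:cv2.resize(i[y:y+h_,x:x+w_],(w_*f,h_*f),interpolation=cv2.INTER_CUBIC)
B=z(b['pixels'],230,180,133,140,3);W=cv2.resize(w['pixels'],(400,250))
W2=w['pixels'][100:400,120:520]
im=np.zeros((600,800,3),np.uint8);im[:420,:399]=B;im[:300,400:800]=W2;A=z(a['pixels'],200,195,100,93,3);im[300:579,400:700]=A
cv2.imwrite('pics/m.png',im);cv2.imwrite('pics/b2.png',b['pixels']);cv2.imwrite('pics/w3.png',w['pixels'])
E
```

```text
[475.89320035 212.25028635 135.12278663] [ 1.79997818e+02 -4.91671907e-03  4.63804560e+01] [ 0.53071963  0.40641369 -3.21984611] [-0.02305961 -0.00723688  0.01162517] 56.1626147033741 75.29257759451866
```

View pics/m.png

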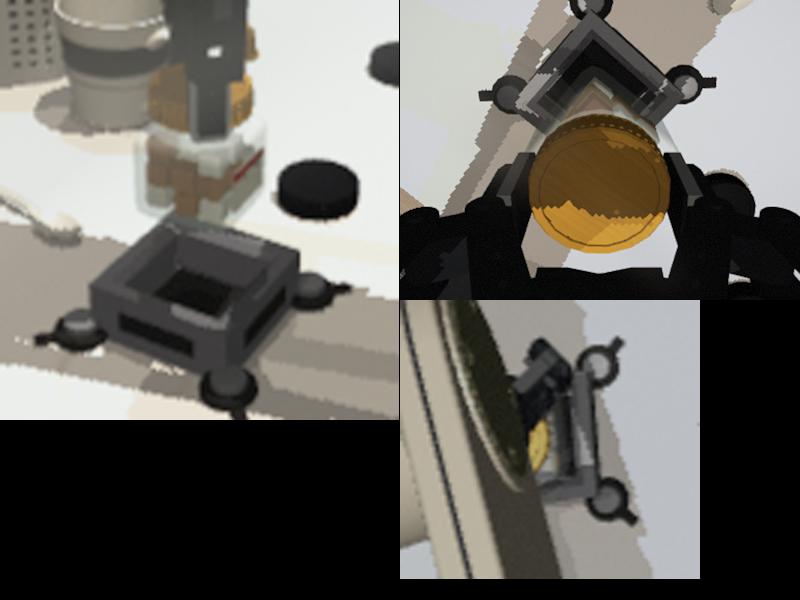

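The montage shows the jar hanging level above the holder, roughly square to it. In the wrist view the rim corners are at about (311,113), (240,185) and (402,182). In the scene view they are at about (261,274), (330,263) and (287,251).

```bash
python3 - <<'E'
from h import *
b=snap('scene');w=snap('wrist')
yaw=np.radians(6.1);R=np.array([[np.cos(yaw),-np.sin(yaw)],[np.sin(yaw),np.cos(yaw)]])
print([onz(b,230+x/3,180+y/3,36) for x,y in[(92,285),(172,213),(299,251)]])
print([onz(w,u,v,36) for u,v in[(311,113),(240,182),(402,180)]])
for c in (-1,1),(1,1),(1,-1),(-1,-1):
    q=R@np.array(c)*46+[476.8,212];print(q,(proj(b,[*q,36])-[230,180])*3,proj(w,[*q,36]))
W=w['pixels'][95:275,190:450].copy();W=cv2.resize(W,None,fx=3,fy=3,interpolation=cv2.INTER_CUBIC);W=(255*(W/255.)**.5).astype(np.uint8)
cv2.imwrite('pics/w3c.png',W)
E
```

```text
[array([511.5, 264.8,  36. ]), array([518.8, 178.5,  36. ]), array([430.6, 167.6,  36. ])]
[array([517.6, 261.9,  36. ]), array([446.8, 262.5,  36. ]), array([532.6, 182.9,  36. ])]
[426.17230729 252.85139815] [224.98983238 328.04539954] [230.72513359 209.93969487]
[517.65139815 262.62769271] [ 86.30557415 279.45402531] [310.35273596 112.16368141]
[527.42769271 171.14860185] [168.15770992 203.57733435] [406.75666559 196.12520469]
[435.94860185 161.37230729] [296.8051595  243.19063696] [324.97713405 281.34130545]
```

View pics/w3c.png

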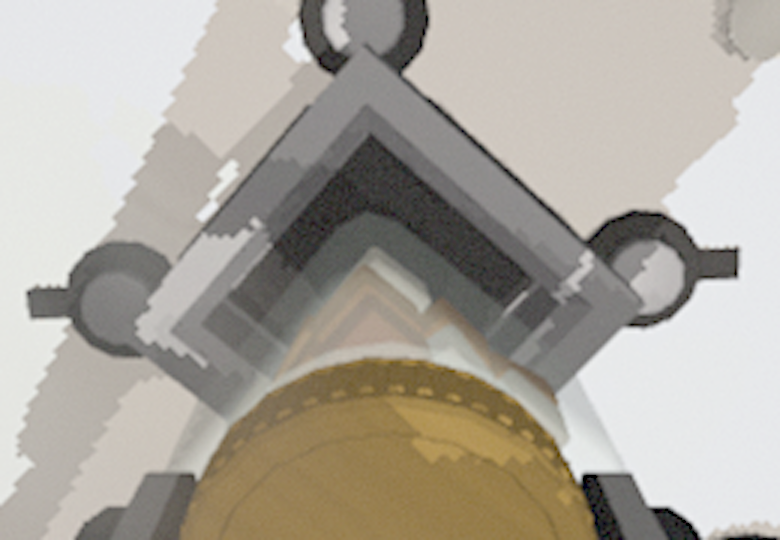

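The close crop shows the rim's outer corners at crop (368,46), (135,338) and (640,303), with the jar's far lower corner at (372,212).

```bash
python3 - <<'E'
from h import *
w=snap('wrist');P=lambda x,y,z:onz(w,190+x/3-.33,95+y/3-.33,z)[:2]
ang=lambda p,q:np.degrees(np.arctan2(*(q-p)[::-1]))%90
T,L,Rr=P(368,46,36),P(135,338,36),P(640,303,36);print(T,L,Rr,(L+Rr)/2,ang(T,L),ang(T,Rr),np.linalg.norm(T-L),np.linalg.norm(T-Rr))
print('chamfer mouth',ang(P(370,105,36),P(175,330,36)),ang(P(370,105,36),P(615,300,36)))
for z in (78,80): print('jar far corner',P(372,212,z), 'edges',ang(P(345,220,z),P(285,285,z)),ang(P(405,224,z),P(500,300,z)))
# expected far corner of rounded jar about tcp
c=np.array([475.9,212.2]);y=np.radians(6+45)
print('expected corner', c+ (22*2**.5+8)*np.array([np.cos(y),np.sin(y)]))
print(r.sense()['tool_pos'])
E
```

```text
[519.6 262.8] [429.8 252.3] [525.6 173.4] [477.7  212.85] 6.669112236258599 3.8395963379534663 90.41178020590017 89.60111606447768
chamfer mouth 4.8160323763309805 8.290894578009286
jar far corner [499.8 240.1] edges 3.8140748342902953 7.441405489743829
jar far corner [500.1 240.3] edges 3.55618109425518 7.27006864537347
expected corner [500.51441863 242.59627558]
[475.81128695 212.49804523 135.15491196]
```

step_arm(
  delta_pos=[
    [0.007,0.002,-0.1],
    [0,0,-0.08],
    [0,0,0],
    [0,0,-0.03],
    [0,0,-0.03],
    [0,0,0],
  ],
  spin=[0,0,0,0,0,0],
)

```text
time: 6.68
tool_pos: [479.0, 214.5, 89.8]
tcp_rot: [179.9, -0.3, 46.4]
ft_force: [-2.4, 2.5, -1.0]
finger_gap: 56.2
grip_force: 75.6
```

step_arm(
  delta_pos=[
    [0,0,0],
    [0,0,0],
    [0,0,0],
  ],
  spin=[0,0,0],
)

```text
time: 7.05
tool_pos: [477.3, 213.4, 87.2]
tcp_rot: [-180.0, -0.0, 46.4]
ft_force: [0.6, 4.2, -0.6]
finger_gap: 56.3
grip_force: 75.6
```

step_arm(
  delta_pos=[
    [0,0.006,0],
    [0,0,-0.015],
    [0,0,-0.015],
    [0,0,0],
    [0,0,0],
  ],
  spin=[0,0,0,0,0],
)

```text
time: 7.68
tool_pos: [476.7, 214.0, 80.6]
tcp_rot: [-180.0, 0.1, 46.4]
ft_force: [-0.2, 1.2, -3.5]
finger_gap: 56.1
grip_force: 75.3
```

Now in the well with little side force. I'll keep lowering.

step_arm(
  delta_pos=[
    [0,0.003,-0.02],
    [0,0,-0.02],
    [0,0,-0.02],
    [0,0,0],
    [0,0,0],
    [0,0,0],
  ],
  spin=[0,0,0,0,0,0],
)

```text
time: 8.43
tool_pos: [477.3, 214.9, 69.3]
tcp_rot: [180.0, -0.0, 46.4]
ft_force: [-0.1, -0.9, -3.4]
finger_gap: 56.4
grip_force: 75.3
```

step_arm(
  delta_pos=[
    [0,0,-0.015],
    [0,0,-0.012],
    [0,0,-0.006],
    [0,0,0],
    [0,0,0],
    [0,0,0],
  ],
  spin=[0,0,0,0,0,0],
)

```text
time: 9.18
tool_pos: [477.3, 214.9, 63.2]
tcp_rot: [180.0, -0.0, 46.4]
ft_force: [-4.2, -1.9, 4.7]
finger_gap: 56.3
grip_force: 76.2
```

step_arm(
  delta_pos=[
    [0,0,-0.003],
    [0,0,0],
    [0,0,0],
    [0,0,0],
  ],
  spin=[0,0,0,0],
)

```text
time: 9.68
tool_pos: [477.4, 214.9, 63.1]
tcp_rot: [180.0, -0.0, 46.4]
ft_force: [-5.8, -1.6, 9.6]
finger_gap: 56.3
grip_force: 76.7
```

```bash
python3 - <<'E'
from h import *
b=snap('scene');w=snap('wrist');s=r.sense();print(s['tool_pos'],s['tcp_rot'],s['ft_force'],s['wrist_torque'],s['joint_pos'][5])
im=np.zeros((600,800,3),np.uint8);im[:420,:399]=cv2.resize(b['pixels'][180:320,230:363],(399,420),interpolation=2);im[:300,400:]=w['pixels'][100:400,120:520]
cv2.imwrite('pics/m2.png',im)
E
```

```text
[477.40293458 214.95982993  63.16657983] [ 1.79984752e+02 -2.34964126e-02  4.64290731e+01] [-6.33756887 -2.35417617  9.75486497] [-0.35406691  1.02984787  0.04613445] 62.202280951030424
```

View pics/m2.png

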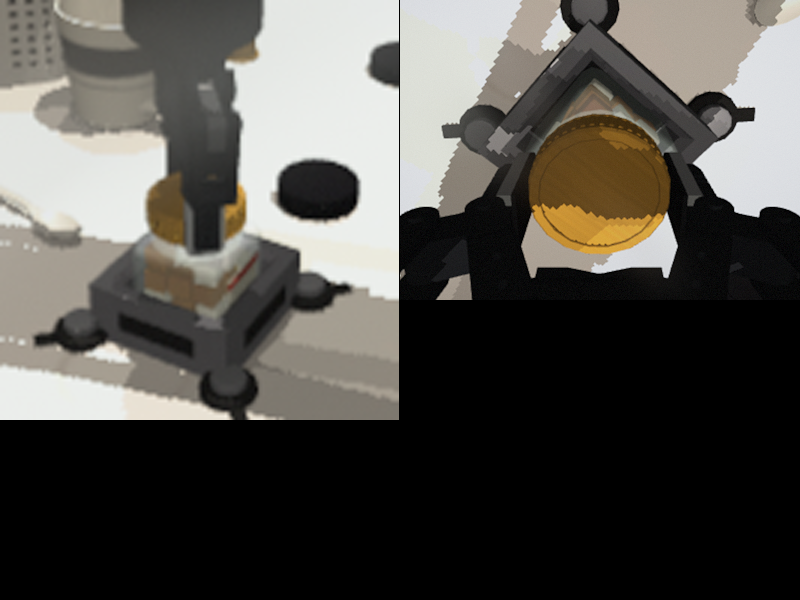

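The jar sits square and down in the well: TCP is 63.1, against 62.8 expected. Now I'll unscrew with light z-following.

step_arm(
  delta_pos=[
    [0,0,0.002],
    [0,0,0],
    [0,0,0.001],
    [0,0,0.001],
    [0,0,0.001],
    [0,0,0],
  ],
  spin=[0,0.02,0.03,0.03,0.03,0],
  squeeze=90,
)

```text
time: 10.52
tool_pos: [477.9, 215.6, 63.9]
tcp_rot: [179.9, -0.1, 66.2]
ft_force: [-1.2, 3.4, 5.8]
finger_gap: 55.7
grip_force: 94.5
```

```bash
python3 - <<'E'
from h import *
s=r.sense();print(s['tool_pos'],s['tcp_rot'],s['ft_force'],s['wrist_torque'])
E
```

```text
[477.89033918 215.60205509  63.90014914] [ 1.79938658e+02 -1.09961308e-01  6.62041864e+01] [-1.21800662  3.36912701  5.77067119] [0.49096216 0.14509049 0.03948548]
```

step_arm(
  delta_pos=[
    [0,0,0.001],
    [0,0,0.001],
    [0,0,0.001],
    [0,0,0.001],
    [0,0,0.001],
    [0,0,0],
  ],
  spin=[0.03,0.03,0.03,0.03,0.03,0],
)

```text
time: 11.28
tool_pos: [477.4, 215.8, 64.8]
tcp_rot: [180.0, -0.1, 93.2]
ft_force: [-3.9, 4.7, 6.2]
finger_gap: 55.9
grip_force: 94.7
```

```bash
python3 - <<'E'
from h import *
b=snap('scene');w=snap('wrist');s=r.sense();print(s['tool_pos'],s['tcp_rot'],s['ft_force'],s['wrist_torque'])
im=np.zeros((420,800,3),np.uint8);im[:420,:399]=cv2.resize(b['pixels'][180:320,230:363],(399,420),interpolation=2);im[:300,400:]=w['pixels'][100:400,120:520]
cv2.imwrite('pics/m3.png',im)
E
```

```text
[477.33537946 215.75036689  64.73142396] [ 1.79960496e+02 -7.86596740e-02  9.30991621e+01] [-4.92686292  4.60096804  7.14239675] [0.66121037 0.6753052  0.03781604]
```

View pics/m3.png

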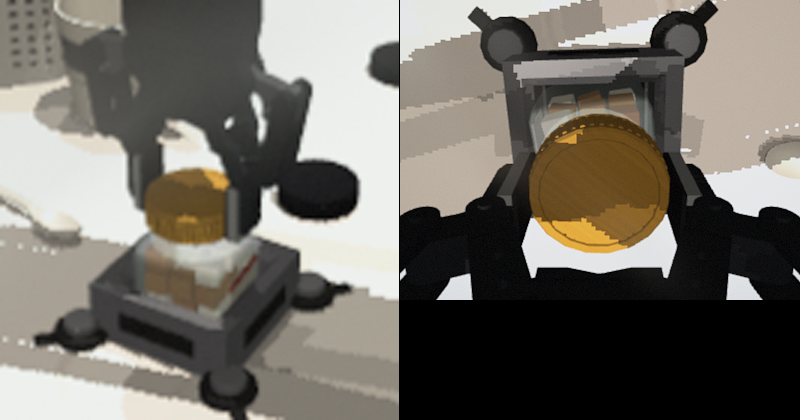

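The jar stays square in the holder while the lid rises. The arm has turned about 47° so far, so I'll continue to about 77°.

step_arm(
  delta_pos=[
    [0,0,0.001],
    [0,0,0.002],
    [0,0,0.001],
    [0,0,0.001],
    [0,0,0.001],
    [0,0,0.001],
    [0,0,0],
  ],
  spin=[0.03,0.03,0.03,0.03,0.03,0.02,0],
)

```text
time: 12.25
tool_pos: [476.7, 215.0, 65.1]
tcp_rot: [-180.0, -0.0, 123.7]
ft_force: [-3.1, 1.9, 1.7]
finger_gap: 56.4
grip_force: 94.8
```

step_arm(
  delta_pos=[
    [0,0,0.005],
    [0,0,0.005],
    [0,0,0],
    [0,0,0],
  ],
  spin=[0,0,0,0],
)

```text
time: 12.75
tool_pos: [477.1, 214.7, 67.3]
tcp_rot: [-180.0, 0.0, 123.8]
ft_force: [-1.4, 0.6, -0.7]
finger_gap: 55.8
grip_force: 95.2
```

step_arm(
  delta_pos=[
    [0,0,0.015],
    [0,0,0.015],
    [0,0,0],
    [0,0,0],
  ],
  spin=[0,0,0,0],
)

```text
time: 13.25
tool_pos: [477.5, 214.9, 73.6]
tcp_rot: [180.0, 0.0, 123.8]
ft_force: [0.4, -0.1, -0.9]
finger_gap: 55.7
grip_force: 95.3
```

step_arm(
  delta_pos=[
    [0,0,0.03],
    [0,0,0.04],
    [0,0,0.04],
    [0,0,0.028],
    [0,0,0],
    [0,0,0],
    [0,0,0],
    [0,0,0],
  ],
  spin=[0,0,0,0,0,0,0,0],
)

```text
time: 14.25
tool_pos: [476.9, 214.8, 100.6]
tcp_rot: [-180.0, -0.0, 123.8]
ft_force: [0.3, 0.1, -0.8]
finger_gap: 55.6
grip_force: 95.3
```

```bash
python3 - <<'E'
from h import *
b=snap('scene');w=snap('wrist');s=r.sense();print(s['tool_pos'],s['tcp_rot'],s['ft_force'],s['qd'].round(2))
im=np.zeros((420,800,3),np.uint8);im[:420,:399]=cv2.resize(b['pixels'][180:320,230:363],(399,420),interpolation=2);im[:300,400:]=w['pixels'][100:400,120:520]
cv2.imwrite('pics/m4.png',im)
E
```

```text
[477.01786799 214.81605333 100.7014835 ] [-1.79982470e+02 -6.32679020e-03  1.23822086e+02] [-0.52934818 -0.03483179 -0.63957578] [-0.01 -0.01 -0.09  0.03  0.1   0.04]
```

View pics/m4.png

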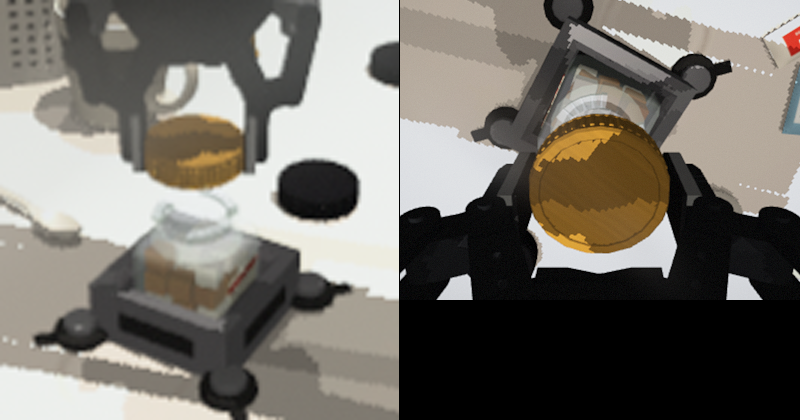

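The lid is held level about 25 mm above the open mouth, and the jar is still seated in the holder.

```bash
python3 -c "
from bench import r
print(r.hand_in())"
```

```text
the job is handed in; nothing more can be done
None
```

I handed the job in at about 14 s: the jar is seated in the holder, and the gold lid is unscrewed (about 77° of arm turn) and held level about 25 mm above the open mouth; the mug, spoon and pod were not touched.

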